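Load a spacer plate on a two-pin hanger and hang it on a lipped rail

TASK

Thread the long spacer plate flat over both pins of the hanger while the hanger stands on the bench. Then lift the loaded hanger over the lip of the rail and lower it gently in the grip, without dropping it, until its hook is fully seated behind the lip, anywhere along the rail, with the plate still on its pins. Leave the short spacer plate, the can and the wrench where they are.

Things in the scene. Friction and masses are not known exactly. Their poses are not given: they have to be found in the camera images.
- hanger: Loose bare-steel hanger, 0.4 kg, upright on the bench. Origin: underside, midway between its pins; x along it towards the hook (points away from the robot, +-25 degrees), z up. Base strip 36 wide (y), 8 thick, x = -55 to +75. Two upright pins, 8 mm thick with coned tips, at x = -32 and +32, y = 0, z = 8 to 32. At x = +59 to +75 a foot bar 80 wide (y), 12 high. All in mm.
- hanger_grip (a point): Point inside the hanger's upright, 125 mm over its underside, at x = +67, y = 0 in its frame. The upright is 16 (x = +59 to +75) by 28 mm (y) and ends at z = 142. Pinch it here from above, across its 28 mm width; the hook's arm (top at z = 98) is lower down.
- hanger_tongue (a point): Middle of the tongue's lower edge, at x = +90, y = 0, z = 72 mm in the hanger's frame. The hook: from the upright's back face (x = +75) an arm 60 wide (y), z = 90 to 98, reaches to x = +93; at its end the tongue, 6 thick (x = +87 to +93), 60 wide, points down to z = 72. The gap between upright and tongue is 12 mm.
- spacer: Long spacer plate: loose, flat bare aluminium, 100 (x) by 50 (y) by 8 mm, 0.1 kg, on the bench; origin at the centre of its underside. Two 12 mm through holes at x = -32 and +32, y = 0; fits the pins either way round. Its x points away from the robot, +-35 degrees; it lies left or right of the short plate. Gripped across its 50 mm width, the fingers straddle the hanger's 36 mm strip.
- spacer_mid (a point): Centre of the long spacer plate, at half its thickness. With the plate fully down on the hanger this point is at x = 0, y = 0, z = 12 mm in the hanger's frame.
- rail: Fixed grey rail between two end posts. Origin on the bench under the middle of its front lip; y along the rail, x to its back, away from the robot (+-12 degrees), z up. A channel open on top, 260 mm long (y): lip x = -2 to 2, floor at z = 138, back wall x = 18 to 22; lip and wall tops at z = 162. Posts outside y = +-130, 175 high. Bearing bar below: front face x = -4, z = 70 to 100.
- rail_lip (a point): Middle of the lip's top edge: x = 0, y = 0, z = 162 mm in the rail's frame. The hanger hangs on the robot's side: upright in front of the lip, tongue in the channel behind it, the arm's underside resting on this edge (hanger underside at z = 72, tongue edge at z = 144), its foot leaning on the bearing bar. Keep the hook's middle within 90 mm of the rail's middle.
- rail_seat (a point): Where the hanger's origin should come down: x = -82, y = 0, z = 72 mm in the rail's frame, the hanger's x along the rail's x. Up to 3 mm off in x the tongue still goes in without touching lip or bar; y is free. Let go, the hanger leans towards the robot by about 4 degrees and shifts about 3 mm.
- short_spacer: Bystander: a shorter aluminium plate, 76 by 50 by 8 mm, its two 12 mm holes only 36 mm apart, so it does not fit the pins. Origin at the centre of its underside. To be left alone.
- oil_can: Bystander: a loose blue can, 60 mm in diameter and 120 mm high, standing upright; origin at the centre of its underside. To be left alone.
- wrench: Bystander: a loose steel wrench 200 mm long lying on the bench at the left. To be left alone.
Mind the look-alikes: they are no part of the job. Several things look just like the hanger: the one meant starts farthest to the robot's right.

How it is judged:
On the way, in this order (a step that is already met when the one before it is completed fails the run):
1. the long plate lies flat on the hanger, over both pins, while the hanger stands on the bench (x of spacer_mid in the frame of hanger between -0.005 and 0.005 m and y of spacer_mid in the frame of hanger between -0.005 and 0.005 m and z of spacer_mid in the frame of hanger between 0.008 and 0.016 m and angle between the z axis of spacer and the z axis of hanger, either way round below 0.08 rad and angle between the x axis of spacer and the x axis of hanger, either way round below 0.12 rad and height (world z) of hanger below 0.006 m and angle between hanger's own z axis and vertical below 0.06 rad), for 0.2 s.
2. the hanger, still held, is lowered until its tongue is down behind the lip (12 mm or more under its top) (contact force between the fingers and hanger above 1 N and x of hanger_tongue in the frame of rail between 0.001 and 0.019 m and z of hanger_tongue in the frame of rail between 0.13 and 0.15 m), for 0.1 s.
At the end, for the whole second after the job is handed in: At rest on the rail: tongue edge in the channel, 10 mm or more under the lip top, within 105 mm of the rail's middle, hanger tilted under 0.16 rad and within 0.2 rad of square. Long plate on both pins: centre within 5 mm (4 mm in height) of its seat, flat within 0.08 rad (x of spacer_mid in the frame of hanger between -0.005 and 0.005 m and y of spacer_mid in the frame of hanger between -0.005 and 0.005 m and z of spacer_mid in the frame of hanger between 0.008 and 0.016 m and angle between the z axis of spacer and the z axis of hanger, either way round below 0.08 rad and angle between the x axis of spacer and the x axis of hanger, either way round below 0.12 rad and x of hanger_tongue in the frame of rail between 0.001 and 0.019 m and y of hanger_tongue in the frame of rail between -0.105 and 0.105 m and z of hanger_tongue in the frame of rail between 0.134 and 0.152 m and angle between hanger's own z axis and vertical below 0.16 rad and angle between the x axis of hanger and the x axis of rail, either way round below 0.2 rad and linear speed of each of hanger, spacer below 0.03 m/s and angular speed of hanger below 0.2 rad/s); the robot touches nothing.
It fails at once if the hanger is dropped or rammed on the rail (over 80 N between them) (contact force between hanger and rail above 80 N).
It fails at once if the short plate is moved more than 20 mm (distance of short_spacer from where it was at the start of the episode above 0.02 m).
It fails at once if the can is moved more than 20 mm or tipped (distance of oil_can from where it was at the start of the episode above 0.02 m or angle between oil_can's own z axis and vertical above 0.3 rad).
It fails at once if the wrench is moved more than 20 mm (distance of wrench from where it was at the start of the episode above 0.02 m).
It also fails if it takes over 69 s, if anything falls off the work surface, if the arm or the gripper's body presses on something with over 40 N, if the wrist force passes 120 N, or if a joint passes its speed limit or range.

ROBOT

A 6-joint arm with a two-finger parallel gripper is mounted at the origin on the work surface. World frame = base frame: x ahead of the robot, y to its left, z up, the work surface at z = 0. Lengths are in m, angles in rad, forces in N, time in s.
With the tool pointing down it reaches from about 0.375 to 0.925 m from the base axis. Payload 5.7 kg.
Tool frame: the origin (TCP) lies at the very end of the fingers, on their centre line; the grasp point (between the pads) lies 19 mm behind it; y points along the fingers, z is the direction in which the jaws open and shut, and the axes are right-handed (so a half turn about y gives the same grasp; the last joint's range is limited). The gripper opens to 85 mm and grips with 20 to 120 N. Pads are 22 mm wide; open, the fingers measure 114 mm over their backs; the gripper's body (76 mm by 85 mm) begins 54 mm behind the grasp point. The pads swing forward as they close: fully open they stand 13 mm farther back than shut.
Start: joints at [1.146, 0.359, 1.51, -0, 1.272, -0.115], TCP at [0.183, 0.571, 0.231] pointing down, gripper open.
Joint ranges: [-2.97, 2.97], [-1.01, 2.36], [0.21, 2.38], [-0.96, 4.11], [0.2, 2.71], [-2.98, 2.98]. Speed limits (rad/s): [2.39, 2.39, 3.14, 3.14, 3.14, 3.14].

INTERFACE

Orientations are given as a unit quaternion [w, x, y, z].
In Python, from station import r gives the robot as it stands.
- The arm moves only by the tool send_rows, never from a script. Its argument "moves" is a list of rows, each a list of 5 numbers: the opening in per cent of the stroke, from 0 (shut) to 100 (fully open), then the shift along the world's x, y, z in mm, then the turn about the world's z in degrees. A call has 1 to 10 rows; each row shifts and turns the commanded pose from where the row before left it; what a row does not reach is not made up. A row lasts 1/12 s, in which the tool goes at most 41.7 mm and 7.16 degrees, less where a joint would pass 70% of its speed; a pose out of reach is approached as far as the arm can. A call is refused whole if a number of a shift passes 41.7 or a number of a turn 7.16, either way. A call with a gripper value outside its range is refused whole. The fingers move at their own pace and stop on an object; "squeeze" is the grip in N (left out, the last holds). Time passes only in rows, so rows that do not move let the fingers close. It gives the time, the measured TCP pose, the force and the opening at its end, in the units of the state.
- r.read_state(): the state, without advancing time (a new reading comes with each control period).
- r.get_image(name): name is "scene" or "top" or "wrist"; returns a dict with "frame" (480x640x3 uint8, red, green, blue), "K" (3x3 intrinsics, pixels), "cam_to_world" (4x4, takes a point from camera to world coordinates). Camera axes: x right, y down, z forward; pixel columns grow to the right and rows downward; lengths in m; the calibration is good to about 2 mm. The wrist camera is an equidistant fisheye: a pixel r from the principal point sees the ray r / f radians off the axis. A picture is of the moment at which its call begins. There is no depth.
- r.sign_off(): hands the job in, once; it reports no verdict.
Trained networks look in a picture, given as the dict that the camera call returned (one of the last four; its "shot" number tells which), for a name from the list of things; names that differ only in an ending like _2 or _b are one class to them, and where a whole thing is asked for, a point or a joint stands for the part that bears it (a point fixed in the world has none). Each returns a list of dicts, best first, with "p" (0 to 1); they miss things now and then, are a little off and sometimes report something else, mostly with a low value. They report only what shows in the picture. A call takes as long as a camera call. They do not tell look-alikes from the thing itself.
- r.search_frame(picture, target): "position" ([x, y, z] in m, in world coordinates, good to about 4 mm: the middle of the surface that is visible of it).
- r.tip_of(picture, target): "position" ([x, y, z] in m, in world coordinates, good to about 4 mm: a listed point, or the origin of a listed thing).
The state is a dict: "time_s": time; "joint_positions": joint angles; "dq": joint speeds; "tau": joint torques, N m; "tcp_pos": TCP position; "ee_rot": TCP orientation; "contact_force": force on the tool from outside, world axes, zero at the start; "wrist_torque": the same for the moment, N m; "gripper_width": finger opening in m.
Only numpy, scipy, OpenCV 4.12 (cv2) and the standard library are available. Lean on these libraries where they do the work, as an engineer would, in place of code of your own. Each camera call takes 0.05 s, during which the arm holds its last target. There are 200 camera calls.

## Working session

There is one attempt and no reset: what is moved stays moved. The work goes in short steps, Python scripts to look and compute and a tool call to move; the robot and the scene stay as the last step left them, time stands still between calls to the robot, and variables do not carry over. Pictures are saved under pics/ and viewed, about 8 in all and at most 12, crops included, and the job is handed in when it is done.

Besides the shell and the picture viewer there is one more tool, called after "Call:" as name([rows], argument=value, ...), one row to a line, values as JSON. send_rows: Moves the arm, as the interface text tells. Its arguments: {"type":"object","properties":{"moves":{"type":"array"},"squeeze":{"type":"number"}},"required":["moves"]}

```bash
mkdir -p pics; ls; cat > h.py <<'E'
import numpy as np, cv2
from station import r
def shot(n,fn=None):
    p=r.get_image(n)
    if fn: cv2.imwrite('pics/'+fn,p['frame'][:,:,::-1])
    return p
def pix(p,P):
    T=np.linalg.inv(p['cam_to_world']); c=T[:3,:3]@np.array(P)+T[:3,3]; u=p['K']@c; return u[:2]/u[2]
def ray(p,uv,z):
    d=p['cam_to_world'][:3,:3]@np.linalg.solve(p['K'],[uv[0],uv[1],1]); o=p['cam_to_world'][:3,3]
    return o+d*(z-o[2])/d[2]
E
python3 - <<'E'
from h import *
np.set_printoptions(precision=4,suppress=True)
for n in ['top','scene']:
    p=shot(n,n+'1.png'); print(n,p['K'].tolist(),p['cam_to_world'].round(4).tolist())
    for t in ['hanger','hanger_grip','hanger_tongue','spacer_mid','rail','rail_lip','short_spacer','oil_can','wrench']:
        print(t,[(np.round(d['position'],4).tolist(),round(d['p'],2)) for d in r.tip_of(p,t)])
s=r.read_state();print(s)
E
```

```text
pics
top [[468.24901537292504, 0.0, 318.87541464370196], [0.0, 468.24901537292504, 248.68776383875863], [0.0, 0.0, 1.0]] [[-0.0244, -0.9917, 0.1265, 0.4109], [-0.9997, 0.0246, -0.0002, 0.0914], [-0.0029, -0.1265, -0.992, 1.1946], [0.0, 0.0, 0.0, 1.0]]
hanger [([0.4419, -0.234, 0.0022], 0.91), ([0.8335, 0.0405, -0.003], 0.76), ([0.2415, 0.2097, 0.0018], 0.66)]
hanger_grip [([0.5109, -0.2303, 0.125], 0.8), ([0.2964, 0.243, 0.1257], 0.8), ([0.7632, 0.0563, 0.1261], 0.75)]
hanger_tongue [([0.3211, 0.2578, 0.0734], 0.95), ([0.5334, -0.2293, 0.0691], 0.91), ([0.7403, 0.0571, 0.0722], 0.68)]
spacer_mid [([0.4581, 0.0364, 0.0009], 0.62)]
rail [([0.6471, 0.0907, 0.0038], 0.89)]
rail_lip [([0.6453, 0.0921, 0.16], 0.82)]
short_spacer [([0.4337, 0.1562, 0.0031], 0.96)]
oil_can [([0.7317, -0.2096, 0.0038], 0.69)]
wrench [([0.4116, 0.4153, 0.0014], 0.71)]
scene [[519.3198114290159, 0.0, 319.7746061366129], [0.0, 519.3198114290159, 235.01873510040764], [0.0, 0.0, 1.0]] [[0.0408, 0.845, -0.5332, 1.199], [0.9992, -0.0319, 0.026, 0.0461], [0.005, -0.5338, -0.8456, 1.2083], [0.0, 0.0, 0.0, 1.0]]
hanger
[... 418 characters left out ...]
rail [([0.6511, 0.0918, 0.0002], 0.92)]
rail_lip [([0.6442, 0.0925, 0.1602], 0.58)]
short_spacer [([0.4263, 0.1523, -0.0029], 0.71)]
oil_can [([0.7319, -0.2055, -0.0012], 0.92)]
wrench [([0.417, 0.4144, 0.0003], 0.95)]
{'time_s': 1.0, 'joint_positions': array([ 1.1459,  0.3588,  1.5104, -0.    ,  1.2725, -0.1151]), 'dq': array([ 0.0004, -0.0004,  0.0013, -0.0006, -0.0009,  0.0007]), 'tau': array([  0.0018, -52.7586, -27.9061,  -0.    ,   0.0014,   0.    ]), 'tcp_pos': array([0.1829, 0.5714, 0.2313]), 'ee_rot': array([-0.6986,  0.6987, -0.1091,  0.1091]), 'contact_force': array([0.1874, 0.8724, 0.3449]), 'wrist_torque': array([ 0.0515, -0.0032, -0.031 ]), 'gripper_width': 0.08533113518484452}
```

View pics/top1.png

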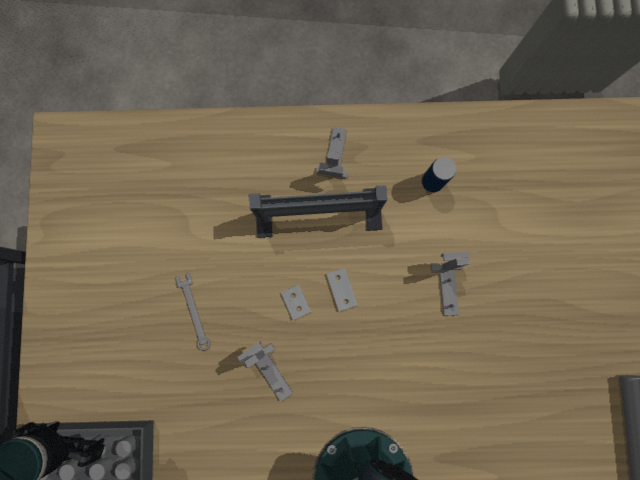

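View pics/scene1.png

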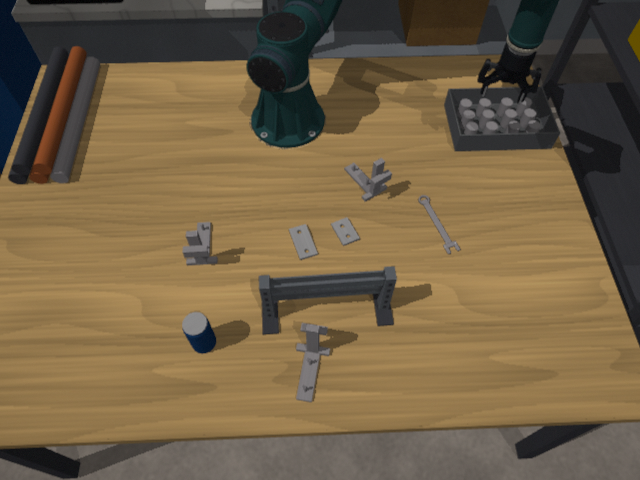

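The hanger meant is the one at top-image pixel (450,285), at y≈-0.23. The long plate is at (341,290) and the short one at (296,302). The rail runs (250,200) to (386,190). Next I'll measure the yaws.

```bash
cat > m.py <<'E'
from h import *
np.set_printoptions(precision=4,suppress=True)
for n in ['top','scene']:
    p=shot(n); f=p['frame']; hsv=cv2.cvtColor(f,cv2.COLOR_RGB2HSV)
    m=((hsv[:,:,1]<60)&(hsv[:,:,2]>90)).astype(np.uint8)
    nl,lab,st,ce=cv2.connectedComponentsWithStats(m)
    uv=pix(p,[.458,.037,.008]); l=lab[int(uv[1]),int(uv[0])]
    k=min(range(1,nl),key=lambda i:np.hypot(*(ce[i]-uv))+(0 if st[i][4]>100 else 1e3))
    ys,xs=np.where(lab==k)
    W=np.array([ray(p,(x,y),.008)[:2] for x,y in zip(xs,ys)])*1000
    (c,s,a)=cv2.minAreaRect(W.astype(np.float32)); print(n,'plate',len(xs),W.mean(0),c,s,a)
    w,v=np.linalg.eigh(np.cov(W.T)); print('yaw',np.degrees(np.arctan(v[1,1]/v[0,1])),np.sqrt(w*12))
    # hanger: crop
    for P,nm in ([.46,-.233,.05],'hang'),([.646,.092,.15],'rail'):
        u,v_=pix(p,P).astype(int); s=70 if nm=='hang' else 90
        c=f[max(0,v_-s//2-10):v_+s//2+10,u-s:u+s]; print(nm,u-s,max(0,v_-s//2-10))
        cv2.imwrite(f'pics/_{n}_{nm}.png',cv2.resize(c,None,fx=4,fy=4,interpolation=cv2.INTER_CUBIC)[:,:,::-1])
E
python3 m.py; python3 - <<'E'
import cv2,numpy as np
a=[cv2.imread(f'pics/_{n}_{k}.png') for n,k in [('top','hang'),('top','rail'),('scene','hang'),('scene','rail')]]
o=np.zeros((600,800,3),np.uint8)
for i,x in enumerate(a):
    x=cv2.resize(x,(400,int(x.shape[0]*400/x.shape[1])),interpolation=cv2.INTER_AREA)[:300]; o[(i//2)*300:(i//2)*300+x.shape[0],(i%2)*400:(i%2)*400+400]=x
cv2.imwrite('pics/mont.png',o)
E
```

```text
top plate 796 [457.8147  36.6873] (458.0977478027344, 36.528175354003906) (100.27925109863281, 51.84600067138672) 16.920621871948242
yaw 17.220817719123616 [ 53.0368 100.522 ]
hang 382 239
rail 227 149
scene plate 592 [460.2218  36.3471] (459.6848449707031, 36.289085388183594) (103.26668548583984, 51.286529541015625) 17.076345443725586
yaw 17.49731781185723 [ 51.8797 102.0322]
hang 130 191
rail 237 221
```

Call:
send_rows([
  [100, 24, -36, 10, 0],
  [100, 24, -36, 10, 0],
  [100, 24, -36, 10, 0],
  [100, 24, -36, 0, 0],
  [100, 24, -36, 0, 0],
  [100, 24, -36, 0, 0],
  [100, 24, -36, 0, 0],
  [100, 24, -36, 0, 0],
  [100, 24, -36, 0, 0],
  [100, 24, -36, 0, 0],
])

```text
time_s: 1.93
tcp_pos: [0.413, 0.2256, 0.2598]
ee_rot: [0.699, -0.699, 0.109, -0.109]
contact_force: [1.1, 1.2, -0.1]
gripper_width: 0.0857
```

View pics/mont.png

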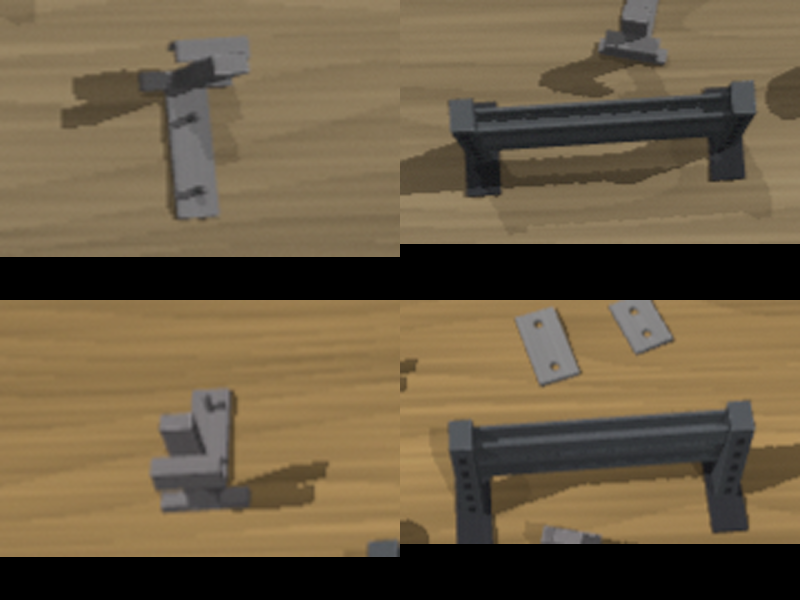

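Call:
send_rows([
  [100, 9, -38, -10, 7],
  [100, 9, -38, -10, 7],
  [100, 9, -38, -10, 7],
  [100, 9, -38, -10, 7],
  [100, 9, -37, -10, 7],
  [100, 0, 0, 0, 0],
  [100, 0, 0, 0, 0],
])

```text
time_s: 2.52
tcp_pos: [0.453, 0.0589, 0.2148]
ee_rot: [0.703, -0.703, -0.079, 0.08]
contact_force: [-0.1, 0.7, -0.1]
gripper_width: 0.0853
```

```bash
cat >> h.py <<'E'
def fpix(p,P):
    T=np.linalg.inv(p['cam_to_world']); c=T[:3,:3]@np.array(P,float)+T[:3,3]
    th=np.arctan2(np.hypot(c[0],c[1]),c[2]); ph=np.arctan2(c[1],c[0]); K=p['K']
    return np.array([K[0,2]+K[0,0]*th*np.cos(ph),K[1,2]+K[1,1]*th*np.sin(ph)])
def fray(p,uv,z):
    K=p['K']; a=(uv[0]-K[0,2])/K[0,0]; b=(uv[1]-K[1,2])/K[1,1]; th=np.hypot(a,b)+1e-9
    d=p['cam_to_world'][:3,:3]@np.array([np.sin(th)*a/th,np.sin(th)*b/th,np.cos(th)]); o=p['cam_to_world'][:3,3]
    return o+d*(z-o[2])/d[2]
E
python3 - <<'E'
from h import *
p=shot('wrist','w1.png'); print(p['K'].tolist(),p['cam_to_world'].round(3).tolist(),r.read_state()['tcp_pos'],r.read_state()['ee_rot'])
print(fpix(p,[.459,.0365,.008]))
for t in ['spacer_mid','hanger','hanger_grip','rail_lip']:
    print(t,[(np.round(d['position'],4).tolist(),round(d['p'],2)) for d in r.tip_of(p,t)])
E
```

```text
[[371.64829954431775, 0.0, 317.0076416529076], [0.0, 371.64829954431775, 238.34599457513488], [0.0, 0.0, 1.0]] [[-0.223, 0.938, 0.266, 0.386], [0.975, 0.215, 0.062, 0.043], [0.001, 0.273, -0.962, 0.359], [0.0, 0.0, 0.0, 1.0]] [0.45287548 0.06011558 0.21512509] [ 0.70276254 -0.70240079 -0.07969763  0.08003897]
[293.27362405 208.98072684]
spacer_mid []
hanger [([0.2447, 0.2143, 0.0009], 0.87), ([0.441, -0.235, 0.0001], 0.77)]
hanger_grip [([0.2997, 0.2506, 0.1227], 0.75)]
rail_lip []
```

View pics/w1.png

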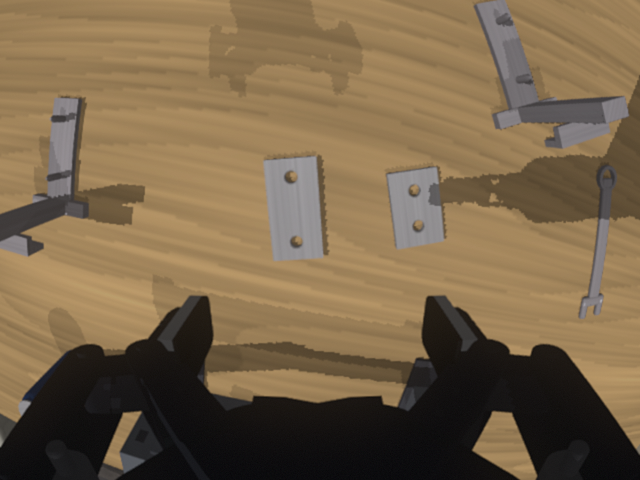

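The wrist view shows the long plate at (295,208), with holes at (291,177) and (297,241). The prediction was (293,209), so the calibration agrees.

```bash
cat >> h.py <<'E'
def plate(p,guess,z,wr=True,thr=(70,80)):
    f=p['frame']; hsv=cv2.cvtColor(f,cv2.COLOR_RGB2HSV); P=fpix if wr else pix; R=fray if wr else ray
    m=((hsv[:,:,1]<thr[0])&(hsv[:,:,2]>thr[1])).astype(np.uint8)
    nl,lab,st,ce=cv2.connectedComponentsWithStats(m); uv=P(p,guess)
    k=min(range(1,nl),key=lambda i:np.hypot(*(ce[i]-uv))+(0 if st[i][4]>100 else 1e3))
    ct=max(cv2.findContours((lab==k).astype(np.uint8),cv2.RETR_EXTERNAL,cv2.CHAIN_APPROX_NONE)[0],key=len)
    W=np.array([R(p,(x,y),z)[:2] for x,y in ct[:,0]])*1000
    q=cv2.minAreaRect(W.astype(np.float32))
    F=np.zeros_like(m); cv2.drawContours(F,[ct],-1,1,-1); ys,xs=np.where(F)
    A=np.array([R(p,(x,y),z)[:2] for x,y in zip(xs,ys)])*1000; w,v=np.linalg.eigh(np.cov(A.T))
    return q,A.mean(0),np.degrees(np.arctan(v[1,1]/v[0,1])),np.sqrt(w*12)
E
python3 - <<'E'
from h import *
p=shot('wrist'); print(plate(p,[.459,.0365,.008],.008))
from math import *
g=cv2.cvtColor(p['frame'],cv2.COLOR_RGB2GRAY)
for u,v in (291,177),(297,241):
    c=g[v-10:v+11,u-10:u+11].astype(float); w=np.clip(c.max()*.85-c,0,None)*(c<c.max()*.8)
    yy,xx=np.mgrid[-10:11,-10:11]; h=(u+(w*xx).sum()/w.sum(),v+(w*yy).sum()/w.sum()); print(h,fray(p,h,.004))
s=r.read_state();print(s['tcp_pos'])
E
```

```text
(((459.5338439941406, 36.9547004699707), (101.30809020996094, 51.36964416503906), 16.87668800354004), array([458.11907746,  36.69630778]), np.float64(16.85328801185428), array([ 51.22761928, 100.85270082]))
(np.float64(285.98033049775114), np.float64(176.84329545596913)) [0.4310477  0.02543706 0.004     ]
(np.float64(291.54067187194414), np.float64(241.871838847016)) [0.49335585 0.04458671 0.004     ]
[0.45286783 0.06154948 0.21549257]
```

Call:
send_rows([
  [75, 2, -8, -30, 2],
  [75, 2, -8, -35, 2],
  [75, 2, -8, -35, 0],
  [75, 0, 0, -35, 0],
  [75, 0, 0, -20, 0],
  [75, 0, 0, 0, 0],
  [75, 0, 0, 0, 0],
  [75, 0, 0, 0, 0],
])

```text
time_s: 3.48
tcp_pos: [0.46, 0.0369, 0.0613]
ee_rot: [-0.699, 0.699, 0.107, -0.105]
contact_force: [-0.7, -0.5, 0.1]
gripper_width: 0.0642
```

```bash
cat >> h.py <<'E'
def st():
    s=r.read_state(); w,x,y,z=s['ee_rot']; 
    a=np.degrees(np.arctan2(2*(y*z-w*x),2*(x*z+w*y)))%180
    print('t',round(s['time_s'],2),'tcp',np.round(s['tcp_pos']*1000,1),'yaw',round(a-90,2),'F',np.round(s['contact_force'],1),'M',np.round(s['wrist_torque'],2),'w',round(s['gripper_width']*1000,1))
E
python3 -c "
from h import *
st()"
```

```text
t 3.48 tcp [460.   36.9  61.3] yaw 17.26 F [-0.7 -0.5  0.1] M [-0.01  0.02  0.01] w 64.2
```

Call:
send_rows([
  [75, -1, 0, -30, 0],
  [75, 0, 0, -22, 0],
  [75, 0, 0, -5, 0],
  [75, 0, 0, -3, 0],
  [75, 0, 0, 0, 0],
  [75, 0, 0, 0, 0],
], squeeze=40)

```text
time_s: 3.98
tcp_pos: [0.4592, 0.0364, 0.0015]
ee_rot: [-0.699, 0.699, 0.107, -0.105]
contact_force: [-0.2, -0.6, -0.0]
gripper_width: 0.0639
```

Call:
send_rows([
  [40, 0, 0, 0, 0],
  [40, 0, 0, 0, 0],
  [40, 0, 0, 0, 0],
  [40, 0, 0, 0, 0],
  [40, 0, 0, 0, 0],
  [40, 0, 0, 0, 0],
])

```text
time_s: 4.48
tcp_pos: [0.4591, 0.0363, 0.0017]
ee_rot: [-0.699, 0.699, 0.107, -0.105]
contact_force: [-0.8, 0.2, 10.2]
gripper_width: 0.0482
```

Call:
send_rows([
  [40, 0, 0, 0, 0],
  [40, 0, 0, 0, 0],
  [40, 0, 0, 0, 0],
  [40, 0, 0, 10, 0],
  [40, 0, 0, 20, 0],
  [40, 0, 0, 30, 0],
  [40, 0, 0, 0, 0],
  [40, 0, 0, 0, 0],
])

```text
time_s: 5.15
tcp_pos: [0.4598, 0.0362, 0.062]
ee_rot: [-0.699, 0.7, 0.107, -0.104]
contact_force: [0.5, -0.1, -0.6]
gripper_width: 0.0484
```

```bash
python3 - <<'E'
from h import *
st(); p=shot('wrist','w2.png'); print(fpix(p,[.459,.0365,.06]))
p=shot('scene'); u,v=pix(p,[.459,.0365,.04]).astype(int); c=p['frame'][v-60:v+60,u-60:u+60]
w=cv2.imread('pics/w2.png')[150:470,100:540]
o=np.zeros((400,800,3),np.uint8); o[:,:400]=cv2.resize(c,(400,400))[:,:,::-1]; o[:290,400:]=cv2.resize(w,(400,290)); cv2.imwrite('pics/m2.png',o)
E
```

```text
t 5.15 tcp [459.8  36.2  62. ] yaw 17.2 F [ 0.5 -0.1 -0.6] M [-0.01  0.03  0.01] w 48.4
[319.24255221 299.29055542]
```

View pics/m2.png

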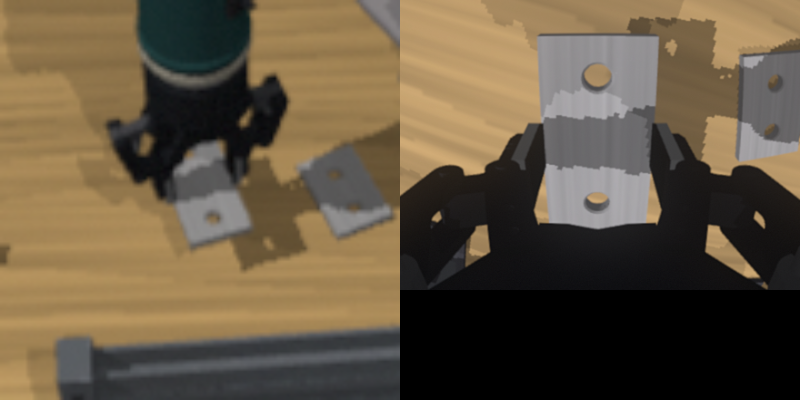

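Call:
send_rows([
  [40, 0, 0, 30, 0],
  [40, 0, -20, 30, -4],
  [40, -2, -30, 30, -5],
  [40, -2, -40, 30, -5],
  [40, -2, -40, 20, 0],
  [40, -2, -40, 0, 0],
  [40, 0, -20, 0, 0],
  [40, 0, 0, 0, 0],
  [40, 0, 0, 0, 0],
])

```text
time_s: 6.0
tcp_pos: [0.4496, -0.1442, 0.192]
ee_rot: [0.707, -0.706, -0.018, 0.019]
contact_force: [-0.7, 0.9, -1.2]
gripper_width: 0.0478
```

```bash
python3 - <<'E'
from h import *
st(); p=shot('wrist','w3.png')
s=r.read_state()['tcp_pos']; print(fpix(p,[.443,-.2355,.008]),fpix(p,s), p['cam_to_world'].round(4).tolist())
for n in ['wrist','top','scene']:
  p=shot(n)
  for t in ['hanger','hanger_grip','hanger_tongue','spacer_mid']:
    print(n,t,[(np.round(d['position'],4).tolist(),round(d['p'],2)) for d in r.tip_of(p,t) if d['position'][1]<0])
E
```

```text
t 6.0 tcp [ 449.6 -144.2  192. ] yaw 3.04 F [-0.7  0.9 -1.2] M [ 0.02  0.01 -0.04] w 47.8
[217.98634268 201.58760978] [320.77689438 301.96049824] [[-0.053, 0.961, 0.2715, 0.3807], [0.9986, 0.0505, 0.0163, -0.1487], [0.002, 0.272, -0.9623, 0.3358], [0.0, 0.0, 0.0, 1.0]]
wrist hanger []
wrist hanger_grip [([0.5087, -0.2292, 0.1251], 0.95)]
wrist hanger_tongue [([0.4488, -0.1419, 0.1932], 0.64), ([0.534, -0.2293, 0.0717], 0.59)]
wrist spacer_mid [([0.4511, -0.1423, 0.1948], 0.69)]
top hanger [([0.4535, -0.1462, 0.1927], 0.5)]
top hanger_grip []
top hanger_tongue [([0.5358, -0.2291, 0.0717], 0.58)]
top spacer_mid [([0.4536, -0.1464, 0.1924], 0.63)]
scene hanger [([0.446, -0.2371, 0.0044], 0.66)]
scene hanger_grip [([0.5094, -0.2325, 0.1227], 0.85)]
scene hanger_tongue [([0.5333, -0.2337, 0.0688], 0.67)]
scene spacer_mid [([0.4518, -0.1406, 0.1923], 0.74)]
```

View pics/w3.png

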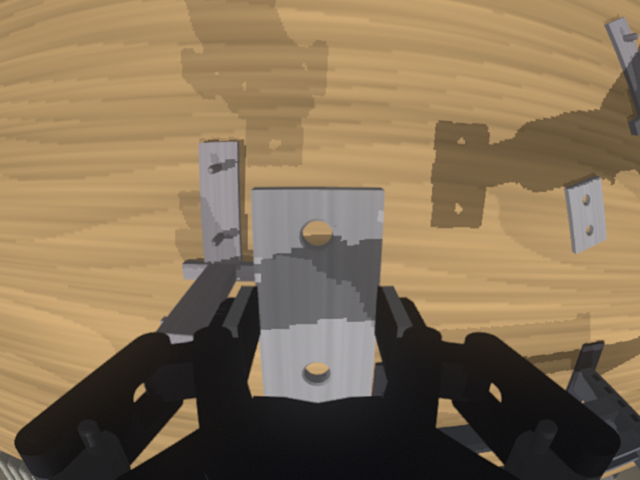

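```bash
python3 - <<'E'
from h import *
im=cv2.imread('pics/w3.png')
a=cv2.resize(im[130:280,180:260],None,fx=4,fy=4,interpolation=cv2.INTER_CUBIC)
b=cv2.resize(im[180:400,240:400],None,fx=2.7,fy=2.7,interpolation=cv2.INTER_CUBIC)
o=np.zeros((600,800,3),np.uint8); o[:a.shape[0],:320]=a; o[:b.shape[0],340:340+b.shape[1]]=b; cv2.imwrite('pics/z3.png',o)
E
```

```text
(no output)
```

View pics/z3.png

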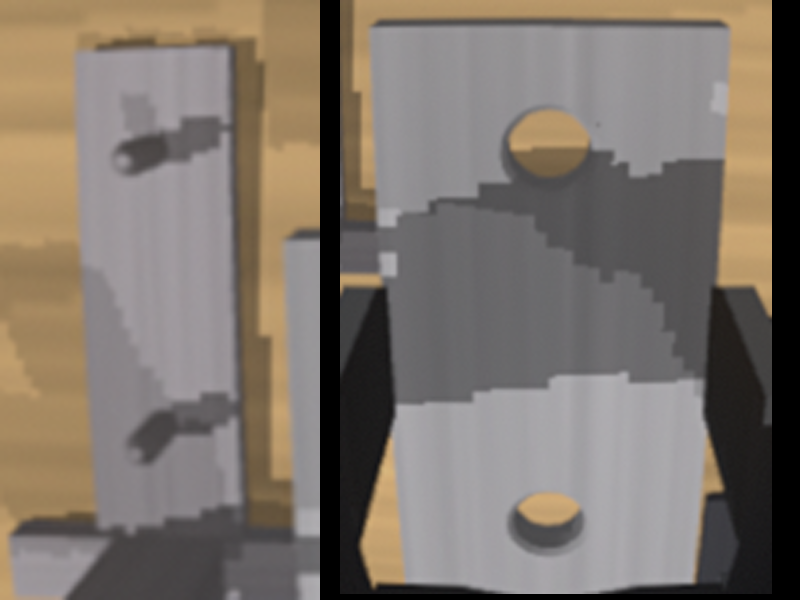

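```bash
cat > c.py <<'E'
from h import *
np.set_printoptions(precision=1,suppress=True)
def ana(p,pins,holes,ztop,zt=.0315):
    a,b=[fray(p,q,zt)*1000 for q in pins]; print('pins',a,b,'mid',(a+b)/2,'d',np.linalg.norm(b-a),'yaw',np.degrees(np.arctan2(*(b-a)[1::-1])))
    c,d=[fray(p,q,ztop)*1000 for q in holes]; print('holes',c,d,'mid',(c+d)/2,'d',np.linalg.norm(d-c),'yaw',np.degrees(np.arctan2(*(d-c)[1::-1])))
E
python3 - <<'E'
from c import *
p=shot('wrist'); ana(p,[(210.75,170.5),(215,244.5)],[(316.7,234.1),(316.7,373.3)],.1983); st()
E
```

```text
pins [ 413.7 -235.9   31.5] [ 478.7 -232.5   31.5] mid [ 446.2 -234.2   31.5] d 65.12164351981043 yaw 2.969145852381388
holes [ 419.  -146.   198.3] [ 484.4 -142.4  198.3] mid [ 451.7 -144.2  198.3] d 65.58055555205024 yaw 3.1846812555410673
t 6.85 tcp [ 450.5 -143.6  193.2] yaw 3.2 F [-0.8 -0.1 -1. ] M [ 0. -0.  0.] w 48.4
```

Call:
send_rows([
  [40, -3, -35, 0, 0],
  [40, -3, -35, 0, 0],
  [40, 0, -20, 0, 0],
  [40, 0, 0, -35, 0],
  [40, 0, 0, -35, 0],
  [40, 0, 0, -35, 0],
  [40, 0, 0, -35, 0],
  [40, 0, 0, -10, 0],
  [40, 0, 0, 0, 0],
  [40, 0, 0, 0, 0],
])

```text
time_s: 7.68
tcp_pos: [0.4447, -0.2337, 0.0436]
ee_rot: [0.707, -0.707, -0.02, 0.02]
contact_force: [0.8, 0.2, -0.5]
gripper_width: 0.0481
```

```bash
cat > look.py <<'E'
import sys
from c import *
st(); s=r.read_state()['tcp_pos']; out=np.zeros((600,800,3),np.uint8)
w=shot('wrist'); print(fpix(w,s))
a=w['frame'][190:410,240:400]; a=cv2.resize(a,None,fx=2.7,fy=2.7,interpolation=cv2.INTER_CUBIC)[:600]; out[:a.shape[0],:a.shape[1]]=a
for i,n in enumerate(['top','scene']):
    p=shot(n); u,v=pix(p,s).astype(int); print(n,u-25,v-20)
    c=cv2.resize(p['frame'][v-20:v+20,u-25:u+25],(360,288),interpolation=cv2.INTER_CUBIC); out[i*300:i*300+288,440:800]=c
cv2.imwrite('pics/'+sys.argv[1],out[:,:,::-1])
E
python3 look.py l1.png
```

```text
t 7.68 tcp [ 444.7 -233.7   43.6] yaw 3.21 F [ 0.8  0.2 -0.5] M [0. 0. 0.] w 48.1
[318.3 302.5]
top 427 271
scene 175 212
```

View pics/l1.png

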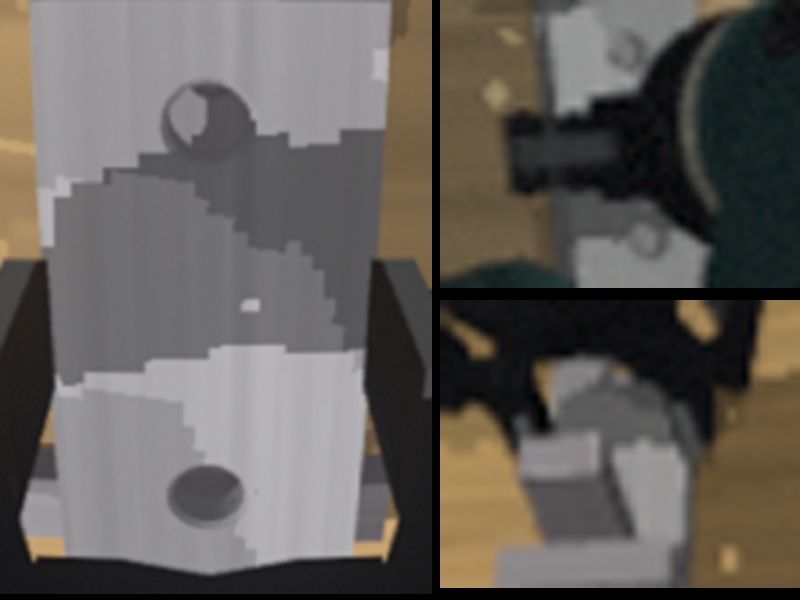

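Call:
send_rows([
  [40, 0, 0, -6, 0],
  [40, 0, 0, -4, 0],
  [40, 0, 0, -2, 0],
  [40, 0, 0, -2, 0],
  [40, 0, 0, 0, 0],
  [40, 0, 0, 0, 0],
])

```text
time_s: 8.33
tcp_pos: [0.4443, -0.2335, 0.029]
ee_rot: [0.707, -0.707, -0.02, 0.02]
contact_force: [0.7, 0.5, -1.3]
gripper_width: 0.0481
```

Call:
send_rows([
  [40, 0, 0, -4, 0],
  [40, 0, 0, -4, 0],
  [40, 0, 0, -4, 0],
  [40, 0, 0, -3, 0],
  [40, 0, 0, -2, 0],
  [40, 0, 0, 0, 0],
  [40, 0, 0, 0, 0],
])

```text
time_s: 8.92
tcp_pos: [0.4442, -0.2334, 0.0119]
ee_rot: [0.707, -0.707, -0.02, 0.02]
contact_force: [-1.3, -0.3, -1.3]
gripper_width: 0.0484
```

Call:
send_rows([
  [40, 0, 0, -1, 0],
  [40, 0, 0, -1, 0],
  [40, 0, 0, 0, 0],
  [40, 0, 0, 0, 0],
])

```text
time_s: 9.25
tcp_pos: [0.4444, -0.2337, 0.0102]
ee_rot: [-0.707, 0.707, 0.02, -0.02]
contact_force: [-0.6, -1.4, -1.2]
gripper_width: 0.0479
```

Call:
send_rows([
  [70, 0, 0, 0, 0],
  [70, 0, 0, 0, 0],
  [70, 0, 0, 0, 0],
  [70, 0, 0, 0, 0],
  [70, 0, 0, 0, 0],
])

```text
time_s: 9.67
tcp_pos: [0.4447, -0.2336, 0.0103]
ee_rot: [-0.707, 0.707, 0.02, -0.02]
contact_force: [0.9, -1.2, -0.1]
gripper_width: 0.0598
```

Call:
send_rows([
  [70, 0, 0, 20, 0],
  [70, 0, 0, 40, 0],
  [70, 0, 0, 40, 0],
  [70, 0, 0, 40, 0],
  [70, 0, 0, 40, 0],
  [70, 0, 0, 20, 0],
  [80, -10, 0, 0, 0],
  [80, 0, 0, 0, 0],
  [80, 0, 0, 0, 0],
])

```text
time_s: 10.42
tcp_pos: [0.4333, -0.2329, 0.2094]
ee_rot: [0.707, -0.706, -0.019, 0.02]
contact_force: [0.1, 0.4, -0.6]
gripper_width: 0.0684
```

```bash
python3 - <<'E'
from c import *
st(); p=shot('wrist','w5.png'); print(p['cam_to_world'].round(4).tolist()); print(fpix(p,[.445,-.234,.016]))
for n in ['wrist','scene','top']:
  p=shot(n)
  for t in ['hanger','hanger_grip','hanger_tongue','spacer_mid','rail_lip']:
    print(n,t,[(np.round(d['position'],4).tolist(),round(d['p'],2)) for d in r.tip_of(p,t) if d['position'][1]<0 or t=='rail_lip'])
im=cv2.imread('pics/w5.png'); cv2.imwrite('pics/w5c.png',cv2.resize(im[80:380,160:480],(800,750))[:600])
E
```

```text
t 10.42 tcp [ 433.3 -232.9  209.4] yaw 3.18 F [ 0.1  0.4 -0.6] M [-0.1  0.1  0. ] w 68.4
[[-0.0554, 0.9606, 0.2722, 0.3643], [0.9985, 0.0529, 0.0167, -0.2375], [0.0016, 0.2727, -0.9621, 0.3532], [0.0, 0.0, 0.0, 1.0]]
[315.4 223.1]
wrist hanger []
wrist hanger_grip [([0.5076, -0.2304, 0.1241], 0.73)]
wrist hanger_tongue []
wrist spacer_mid [([0.4436, -0.2354, 0.0108], 0.55)]
wrist rail_lip []
scene hanger [([0.4447, -0.2395, -0.0003], 0.84)]
scene hanger_grip [([0.5088, -0.2328, 0.1225], 0.82), ([0.531, -0.2307, 0.0728], 0.16)]
scene hanger_tongue [([0.5335, -0.2309, 0.0711], 0.97)]
scene spacer_mid [([0.447, -0.2288, 0.0087], 0.84)]
scene rail_lip [([0.6465, 0.0918, 0.1638], 0.59)]
top hanger [([0.4437, -0.2331, 0.0061], 0.86)]
top hanger_grip [([0.5089, -0.2307, 0.1288], 0.84), ([0.4446, -0.2352, 0.0027], 0.35)]
top hanger_tongue [([0.5346, -0.2279, 0.0705], 0.85)]
top spacer_mid [([0.4462, -0.2363, 0.0092], 0.89)]
top rail_lip [([0.6436, 0.0872, 0.1618], 0.89)]
```

View pics/w5c.png

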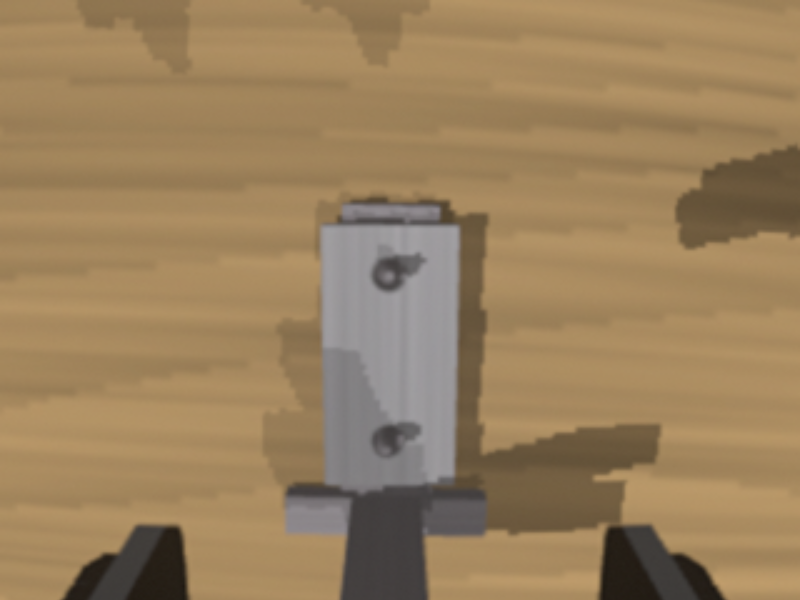

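```bash
python3 - <<'E'
from c import *
p=shot('wrist'); ana(p,[(315.2,188),(314,256.4)],[(315.2,188),(314,256.4)],.030)
st()
# rail: lines in top
for n in ['top','scene']:
    p=shot(n); g=cv2.cvtColor(p['frame'],cv2.COLOR_RGB2GRAY).astype(float)
    best=[]
    for x0 in np.arange(.62,.69,.001):
        for yaw in np.arange(-2,8,.5):
            t=np.radians(yaw); s=np.arange(-.11,.111,.004)
            A=np.array([pix(p,[x0-np.sin(t)*q,.091+np.cos(t)*q,.162]) for q in s])
            d=np.array([-(A[-1]-A[0])[1],(A[-1]-A[0])[0]]); d/=np.linalg.norm(d); 
            m=lambda B: cv2.remap(g.astype(np.float32),B[:,0].astype(np.float32),B[:,1].astype(np.float32),1).ravel()
            e=(m(A+1.0*d)-m(A-1.0*d)); best.append((abs(np.median(e)),np.sign(np.median(e)),round(x0,3),yaw))
    best.sort(reverse=True); print(n,best[:14])
E
python3 - <<'E'
import cv2,numpy as np,sys
sys.path.insert(0,'.')
from h import *
# zoom of rail from stored clean images
from station import r
p=r.get_image('top'); s=r.get_image('scene')
E
```

```text
pins [ 411.4 -236.9   31.5] [ 474.2 -234.6   31.5] mid [ 442.8 -235.8   31.5] d 62.94202617128572 yaw 2.133676119094288
holes [ 411.6 -236.9   30. ] [ 474.8 -234.6   30. ] mid [ 443.2 -235.8   30. ] d 63.23481951412988 yaw 2.1336761190942815
t 11.42 tcp [ 434.5 -233.6  210.2] yaw 3.21 F [ 0.6 -0.7  0.6] M [-0.1 -0.   0. ] w 68.3
top [(np.float32(78.9043), np.float32(-1.0), np.float64(0.623), np.float64(2.5)), (np.float32(76.35889), np.float32(-1.0), np.float64(0.623), np.float64(2.0)), (np.float32(76.01465), np.float32(-1.0), np.float64(0.623), np.float64(3.0)), (np.float32(74.132324), np.float32(-1.0), np.float64(0.622), np.float64(2.0)), (np.float32(73.328125), np.float32(-1.0), np.float64(0.622), np.float64(1.5)), (np.float32(70.07471), np.float32(-1.0), np.float64(0.622), np.float64(1.0)), (np.float32(69.6543), np.float32(-1.0), np.float64(0.622), np.float64(2.5)), (np.float32(68.58887), np.float32(-1.0), np.float64(0.623), np.float64(3.5)), (np.float32(67.84375), np.float32(-1.0), np.float64(0.624), np.float64(3.0)), (np.float32(66.56445), np.float32(-1.0), np.float64(0.623), np
[... 736 characters left out ...]
t32(47.765625), np.float32(-1.0), np.float64(0.645), np.float64(2.5)), (np.float32(47.567383), np.float32(-1.0), np.float64(0.645), np.float64(1.5)), (np.float32(47.553223), np.float32(-1.0), np.float64(0.647), np.float64(3.0)), (np.float32(47.524902), np.float32(-1.0), np.float64(0.647), np.float64(2.5)), (np.float32(47.322266), np.float32(-1.0), np.float64(0.647), np.float64(2.0)), (np.float32(46.895508), np.float32(-1.0), np.float64(0.645), np.float64(3.0)), (np.float32(46.84375), np.float32(-1.0), np.float64(0.646), np.float64(3.5)), (np.float32(46.70166), np.float32(-1.0), np.float64(0.647), np.float64(3.5)), (np.float32(46.523438), np.float32(-1.0), np.float64(0.647), np.float64(1.5))]
```

Call:
send_rows([
  [80, 40, 1, 0, 0],
  [80, 35, 1, 0, 0],
  [80, 0, 0, -35, 0],
  [80, 0, 0, -35, 0],
  [80, 0, 0, -24, 0],
  [80, 0, 0, -10, 0],
  [80, 0, 0, 0, 0],
  [80, 0, 0, 0, 0],
], squeeze=60)

```text
time_s: 12.28
tcp_pos: [0.5096, -0.2318, 0.1065]
ee_rot: [0.707, -0.707, -0.02, 0.02]
contact_force: [0.9, -0.5, -0.2]
gripper_width: 0.0685
```

Call:
send_rows([
  [20, 0, 0, 0, 0],
  [20, 0, 0, 0, 0],
  [20, 0, 0, 0, 0],
  [20, 0, 0, 0, 0],
  [20, 0, 0, 0, 0],
  [20, 0, 0, 0, 0],
  [20, 0, 0, 0, 0],
  [20, 0, 0, 0, 0],
])

```text
time_s: 12.95
tcp_pos: [0.5104, -0.232, 0.1078]
ee_rot: [-0.706, 0.707, 0.021, -0.019]
contact_force: [-1.3, 1.0, 7.0]
gripper_width: 0.027
```

Call:
send_rows([
  [20, 0, 0, 0, 0],
  [20, 0, 0, 0, 0],
  [20, 0, 0, 5, 0],
  [20, 0, 0, 10, 0],
  [20, 0, 0, 15, 0],
  [20, 0, 0, 20, 0],
  [20, 0, 0, 20, 0],
  [20, 0, 0, 20, 0],
  [20, 0, 0, 10, 0],
  [20, 0, 0, 0, 0],
], squeeze=115)

```text
time_s: 13.78
tcp_pos: [0.5109, -0.2325, 0.209]
ee_rot: [-0.706, 0.708, 0.021, -0.018]
contact_force: [0.6, 0.3, -5.0]
gripper_width: 0.0262
```

Call:
send_rows([
  [20, 0, 5, 15, 0],
  [20, 3, 15, 10, 0],
  [20, 4, 22, 5, 0],
  [20, 4, 25, 0, 0],
  [20, 4, 25, 0, 0],
  [20, 5, 25, 0, 0],
  [20, 5, 25, 0, 0],
  [20, 5, 25, 0, 0],
  [20, 5, 25, 0, 0],
  [20, 5, 25, 0, 0],
])

```text
time_s: 14.62
tcp_pos: [0.5485, -0.0133, 0.2347]
ee_rot: [0.707, -0.707, -0.019, 0.021]
contact_force: [0.0, -0.1, -4.6]
gripper_width: 0.0265
```

Call:
send_rows([
  [20, 5, 25, 0, 0],
  [20, 5, 22, 0, 0],
  [20, 3, 18, 0, 0],
  [20, 2, 12, 0, 0],
  [20, 0, 6, 0, 0],
  [20, 0, 0, 0, 0],
  [20, 0, 0, 0, 0],
  [20, 0, 0, 0, 0],
  [20, 0, 0, 0, 0],
])

```text
time_s: 15.37
tcp_pos: [0.5644, 0.0673, 0.2361]
ee_rot: [-0.707, 0.707, 0.019, -0.019]
contact_force: [-0.0, -0.0, -5.2]
gripper_width: 0.0265
```

```bash
python3 - <<'E'
from c import *
st(); out=np.zeros((600,800,3),np.uint8)
s=r.read_state()['tcp_pos']
for i,n in enumerate(['wrist','top','scene']):
    p=shot(n,n+'6.png'); P=fpix if n=='wrist' else pix
    for t in ['hanger','hanger_grip','hanger_tongue','spacer_mid','rail_lip']:
        print(n,t,[(np.round(d['position'],4).tolist(),round(d['p'],2)) for d in r.tip_of(p,t)])
    print(P(p,[.645,.0905,.162]))
    if n=='wrist': out[:330,:440]=cv2.resize(p['frame'],(440,330))
    else:
        u,v=pix(p,s).astype(int); u=min(max(u,80),560); v=max(v,60); print(n,u-80,v-60)
        c=cv2.resize(p['frame'][v-60:v+60,u-80:u+80],(400 if n=='scene' else 360,300 if n=='scene' else 270),interpolation=cv2.INTER_CUBIC)
        if n=='scene': out[300:600,400:800]=c
        else: out[0:270,440:800]=c
cv2.imwrite('pics/m6.png',out[:,:,::-1])
E
```

```text
t 15.37 tcp [564.4  67.3 236.1] yaw 3.14 F [-0.  -0.  -5.2] M [ 0.  -0.2 -0. ] w 26.5
wrist hanger [([0.8313, 0.0387, 0.0001], 0.83)]
wrist hanger_grip [([0.5589, 0.0669, 0.254], 0.76)]
wrist hanger_tongue [([0.7452, 0.0607, 0.0694], 0.61)]
wrist spacer_mid [([0.4963, 0.0619, 0.1384], 0.61)]
wrist rail_lip [([0.6444, 0.0924, 0.1599], 0.77)]
[344.4 360.6]
top hanger [([0.2424, 0.2061, 0.0025], 0.75), ([0.497, 0.0666, 0.1304], 0.65), ([0.834, 0.04, 0.0007], 0.6)]
top hanger_grip [([0.7623, 0.0558, 0.124], 0.91), ([0.2973, 0.246, 0.1255], 0.77), ([0.5663, 0.0697, 0.2541], 0.66)]
top hanger_tongue [([0.3157, 0.2587, 0.0721], 0.92)]
top spacer_mid [([0.4988, 0.0625, 0.1383], 0.84)]
top rail_lip []
[318.1 203.6]
top 250 173
scene hanger [([0.4975, 0.0612, 0.1316], 0.76), ([0.2456, 0.2111, -0.0013], 0.73), ([0.8334, 0.0402, -0.0002], 0.57), ([0.7326, -0.2093, -0.0021], 0.18)]
scene hanger_grip [([0.3019, 0.2464, 0.1267], 0.73), ([0.7656, 0.0523, 0.1245], 0.65), ([0.5648, 0.0678, 0.2496], 0.56)]
scene hanger_tongue [([0.7444, 0.0582, 0.0717], 0.91), ([0.3222, 0.261, 0.0801], 0.81), ([0.589, 0.0702, 0.1989], 0.6)]
scene spacer_mid [([0.5014, 0.0679, 0.1368], 0.55), ([0.4288, 0.1532, 0.0015], 0.24)]
scene rail_lip [([0.6468, 0.0903, 0.1621], 0.96)]
[327.  274.1]
scene 235 166
```

View pics/m6.png

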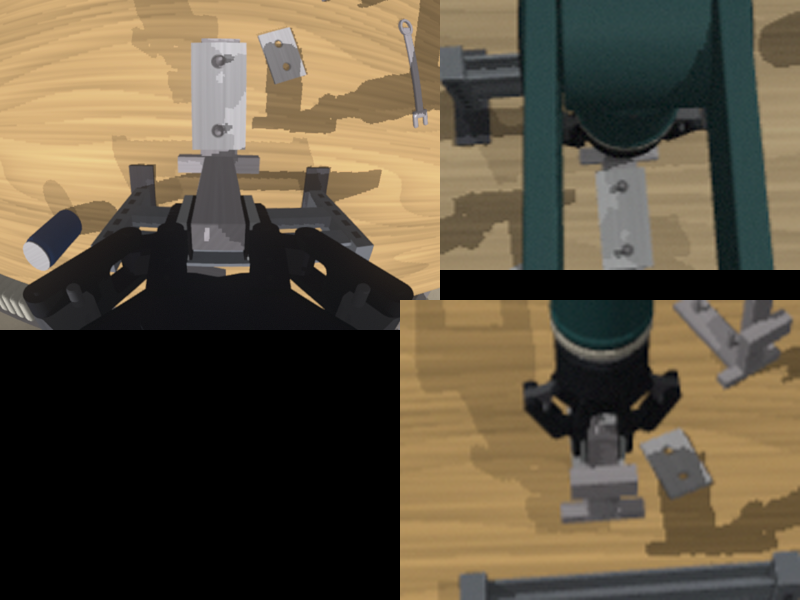

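```bash
python3 - <<'E'
from c import *
t=np.radians(2.3)
def prof(p,g,R,lo,hi,P):
    xs=np.arange(.630,.682,.001); o=[]
    for x0 in xs:
        A=np.array([P(p,[x0-np.sin(t)*q,.091+np.cos(t)*q,.162]) for q in np.arange(lo,hi,.003)],np.float32)
        o.append(cv2.remap(g,A[:,0],A[:,1],1).reshape(-1,3).mean(0).round().astype(int))
    return xs,o
for n,f in ('scene','scene6.png'),('top','top1.png'),('wrist','wrist6.png'):
    p=shot(n); g=cv2.imread('pics/'+f).astype(np.float32)
    lo,hi=(-.115,-.085) if n=='wrist' else (-.11,.11)
    P=fpix if n=='wrist' else pix
    for x,o in zip(*prof(p,g,None,lo,hi,P)): print(int(round(x*1000)),o[0],o[2],end=' | ')
    print(n)
E
```

```text
630 80 153 | 631 80 154 | 632 81 156 | 633 83 159 | 634 84 162 | 635 86 164 | 636 86 166 | 637 87 166 | 638 87 166 | 639 86 166 | 640 86 164 | 641 87 160 | 642 89 152 | 643 92 141 | 644 95 128 | 645 96 112 | 646 94 96 | 647 88 84 | 648 81 74 | 649 72 66 | 650 66 60 | 651 62 57 | 652 61 56 | 653 61 56 | 654 61 56 | 655 61 56 | 656 61 56 | 657 63 58 | 658 68 62 | 659 75 69 | 660 83 76 | 661 90 83 | 662 96 89 | 663 100 92 | 664 101 93 | 665 99 91 | 666 95 87 | 667 89 82 | 668 81 74 | 669 73 66 | 670 66 60 | 671 62 57 | 672 61 56 | 673 61 56 | 674 61 56 | 675 61 56 | 676 61 56 | 677 62 56 | 678 63 57 | 679 64 58 | 680 65 59 | 681 65 59 | 682 65 59 | scene
630 44 41 | 631 45 42 | 632 45 42 | 633 45 41 | 634 45 41 | 635 44 41 | 636 43 40 | 637 42 38 | 638 40 37 | 639 39 35 | 640 39 36 | 641 43 39 | 642 50 46 | 643 61 57 | 644 75 69 | 645 85 79 | 646 89 83 | 647 87 81 | 648 83 77 | 649 80 74 | 650 77 72 | 651 75 69 | 652 69 64 | 653 60 55 | 654 51 47 | 655 46 42 | 656 44 41 | 657 43 40 | 658 42 39 | 659 40 37 | 660 40 36 | 661 43 39 | 662 50 46 | 663 62 57 | 664 75 71 | 665 86 84 | 666 89 9
[... 157 characters left out ...]
 | 679 76 118 | 680 76 118 | 681 76 117 | 682 76 117 | top
630 38 37 | 631 35 36 | 632 30 31 | 633 26 27 | 634 25 27 | 635 25 26 | 636 24 25 | 637 24 25 | 638 24 25 | 639 24 25 | 640 24 25 | 641 24 25 | 642 24 24 | 643 24 24 | 644 24 24 | 645 24 24 | 646 24 24 | 647 24 23 | 648 24 23 | 649 24 23 | 650 24 23 | 651 24 23 | 652 24 23 | 653 24 23 | 654 24 23 | 655 25 24 | 656 25 24 | 657 27 25 | 658 28 26 | 659 29 27 | 660 30 28 | 661 31 28 | 662 30 28 | 663 30 28 | 664 30 28 | 665 30 28 | 666 30 28 | 667 29 27 | 668 29 27 | 669 29 27 | 670 29 27 | 671 29 27 | 672 29 27 | 673 29 27 | 674 29 27 | 675 29 27 | 676 29 27 | 677 29 26 | 678 28 26 | 679 28 27 | 680 28 26 | 681 28 26 | 682 28 26 | wrist
```

Call:
send_rows([
  [20, 10, 0, 0, -0.7],
  [20, 18, 0, 0, 0],
  [20, 20, 0, 0, 0],
  [20, 12, 0, 0, 0],
  [20, 6, 0, 0, 0],
  [20, 0, 0, -8, 0],
  [20, 0, 0, -12, 0],
  [20, 0, 0, -6, 0],
  [20, 0, 0, 0, 0],
  [20, 0, 0, 0, 0],
])

```text
time_s: 17.25
tcp_pos: [0.6289, 0.0684, 0.209]
ee_rot: [-0.707, 0.707, 0.014, -0.017]
contact_force: [0.1, -0.2, -4.8]
gripper_width: 0.0266
```

```bash
python3 - <<'E'
from c import *
st(); s=r.read_state()['tcp_pos']; out=np.zeros((600,800,3),np.uint8)
p=shot('scene'); u,v=pix(p,[s[0]+.02,s[1],.17]).astype(int)
print(u-50,v-45); c=p['frame'][v-45:v+30,u-50:u+50]; out=cv2.resize(c,(800,600),interpolation=cv2.INTER_CUBIC)
cv2.imwrite('pics/s7.png',out[:,:,::-1])
for n in 'scene','wrist','top':
  p=shot(n)
  for t in ['hanger','hanger_grip','hanger_tongue','spacer_mid','rail_lip']:
    print(n,t,[(np.round(d['position'],4).tolist(),round(d['p'],2)) for d in r.tip_of(p,t) if d['position'][2]>.13 or .5<d['position'][0]<.7])
E
```

```text
t 17.25 tcp [628.9  68.4 209. ] yaw 2.51 F [ 0.1 -0.2 -4.8] M [-0.  -0.2  0. ] w 26.6
267 229
scene hanger [([0.5632, 0.0648, 0.1032], 0.75)]
scene hanger_grip [([0.6314, 0.0696, 0.2261], 0.76)]
scene hanger_tongue [([0.6532, 0.0704, 0.1699], 0.83)]
scene spacer_mid [([0.5631, 0.0646, 0.1096], 0.38)]
scene rail_lip [([0.6467, 0.0909, 0.1616], 0.93)]
wrist hanger []
wrist hanger_grip [([0.6257, 0.0673, 0.2274], 0.77)]
wrist hanger_tongue []
wrist spacer_mid []
wrist rail_lip [([0.6427, 0.0951, 0.1599], 0.59)]
top hanger [([0.5618, 0.0676, 0.1057], 0.71)]
top hanger_grip [([0.6329, 0.0723, 0.2279], 0.89)]
top hanger_tongue [([0.6539, 0.072, 0.1751], 0.86)]
top spacer_mid [([0.563, 0.0649, 0.1115], 0.78)]
top rail_lip [([0.6423, 0.0919, 0.1632], 0.83)]
```

View pics/s7.png

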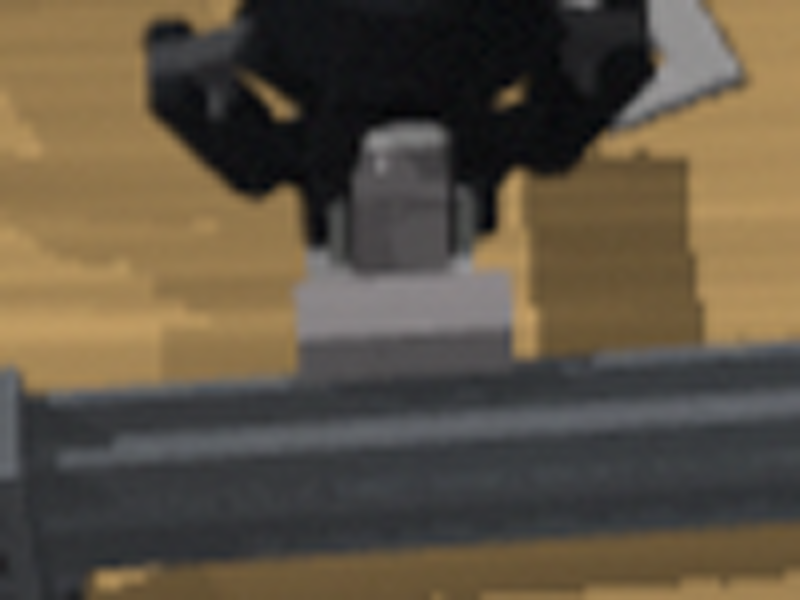

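```bash
python3 - <<'E'
from c import *
p=shot('scene'); st()
for v in (377,379): print('tongue back edge',ray(p,(267+405/8-.5,229+v/8-.5),.1735)*1000)
for u,v in ((110,393),(560,360)): print('lip',ray(p,(267+u/8-.5,229+v/8-.5),.162)*1000)
E
```

```text
t 18.25 tcp [630.5  68.4 210.2] yaw 2.51 F [ 0.3  0.3 -4.6] M [ 0.  -0.1  0. ] w 26.0
tongue back edge [654.   67.6 173.5]
tongue back edge [654.7  67.5 173.5]
lip [649.9 -15.8 162. ]
lip [644.2 112.1 162. ]
```

Call:
send_rows([
  [20, 1, 0, 0, 0],
  [20, 0, 0, -2, 0],
  [20, 0, 0, -3, 0],
  [20, 0, 0, -3, 0],
  [20, 0, 0, -3, 0],
  [20, 0, 0, -2, 0],
  [20, 0, 0, 0, 0],
  [20, 0, 0, 0, 0],
])

```text
time_s: 18.92
tcp_pos: [0.6313, 0.0684, 0.1969]
ee_rot: [-0.707, 0.707, 0.015, -0.016]
contact_force: [-0.4, -0.4, -5.9]
gripper_width: 0.0268
```

Call:
send_rows([
  [20, 0, 0, -2, 0],
  [20, 0, 0, -2, 0],
  [20, 0, 0, -2, 0],
  [20, 0, 0, 0, 0],
  [20, 0, 0, 0, 0],
])

```text
time_s: 19.33
tcp_pos: [0.6313, 0.0684, 0.191]
ee_rot: [-0.707, 0.707, 0.015, -0.016]
contact_force: [-0.5, -0.5, -4.4]
gripper_width: 0.0264
```

Call:
send_rows([
  [20, 0, 0, -2, 0],
  [20, 0, 0, -2, 0],
  [20, 0, 0, -2, 0],
  [20, 0, 0, -2, 0],
  [20, 0, 0, 0, 0],
  [20, 0, 0, 0, 0],
])

```text
time_s: 19.83
tcp_pos: [0.6313, 0.0684, 0.1829]
ee_rot: [-0.707, 0.707, 0.015, -0.016]
contact_force: [0.6, -0.3, -3.8]
gripper_width: 0.0262
```

Call:
send_rows([
  [20, 0, 0, -1, 0],
  [20, 0, 0, -1, 0],
  [20, 0, 0, -1, 0],
  [20, 0, 0, 0, 0],
  [20, 0, 0, 0, 0],
])

```text
time_s: 20.25
tcp_pos: [0.6315, 0.0684, 0.1802]
ee_rot: [-0.707, 0.707, 0.015, -0.015]
contact_force: [-0.8, 0.5, -5.3]
gripper_width: 0.027
```

Call:
send_rows([
  [20, 0, 0, -1, 0],
  [20, 0, 0, 0, 0],
  [20, 0, 0, 0, 0],
])

```text
time_s: 20.5
tcp_pos: [0.6315, 0.0684, 0.1799]
ee_rot: [-0.707, 0.707, 0.016, -0.015]
contact_force: [-3.3, 0.4, 3.0]
gripper_width: 0.0263
```

Call:
send_rows([
  [20, 0, 0, -1, 0],
  [20, 0, 0, 0, 0],
  [20, 0, 0, 0, 0],
])

```text
time_s: 20.75
tcp_pos: [0.6315, 0.0684, 0.1799]
ee_rot: [-0.707, 0.707, 0.016, -0.015]
contact_force: [-6.3, -0.2, 9.6]
gripper_width: 0.0264
```

Call:
send_rows([
  [20, 0, 0, 1, 0],
  [20, 0, 0, 0, 0],
  [35, 0, 0, 0, 0],
  [40, 0, 0, 0, 0],
  [50, 0, 0, 0, 0],
  [65, 0, 0, 0, 0],
  [70, 0, 0, 0, 0],
  [70, 0, 0, 0, 0],
  [70, 0, 0, 0, 0],
], squeeze=20)

```text
time_s: 21.5
tcp_pos: [0.6315, 0.0684, 0.1791]
ee_rot: [-0.707, 0.707, 0.015, -0.015]
contact_force: [-0.9, 0.4, 0.1]
gripper_width: 0.0596
```

Call:
send_rows([
  [70, 0, 0, 10, 0],
  [70, 0, 0, 20, 0],
  [70, 0, 0, 30, 0],
  [70, 0, 0, 30, 0],
  [70, 0, 0, 30, 0],
  [70, -30, 0, 10, 0],
  [70, -30, 0, 0, 0],
  [70, -30, 0, 0, 0],
  [70, -30, 0, 0, 0],
  [70, 0, 0, 0, 0],
])

```text
time_s: 22.33
tcp_pos: [0.5055, 0.0687, 0.3098]
ee_rot: [0.707, -0.707, -0.014, 0.017]
contact_force: [-1.5, -0.7, -0.8]
gripper_width: 0.0595
```

```bash
python3 - <<'E'
from c import *
st(); out=np.zeros((600,800,3),np.uint8)
for i,n in enumerate(['scene','wrist','top']):
    p=shot(n,n+'8.png')
    for t in ['hanger','hanger_grip','hanger_tongue','spacer_mid','rail_lip','short_spacer','oil_can','wrench']:
        print(n,t,[(np.round(d['position'],4).tolist(),round(d['p'],2)) for d in r.tip_of(p,t) if d['p']>.4 and (t in('short_spacer','oil_can','wrench') or .5<d['position'][0]<.7)])
    if n=='scene': u,v=pix(p,[.6,.068,.14]).astype(int); out[:,:400]=cv2.resize(p['frame'][v-60:v+60,u-40:u+40],(400,600),interpolation=cv2.INTER_CUBIC)
    if n=='wrist': out[:300,400:]=cv2.resize(p['frame'],(400,300))
    if n=='top': u,v=pix(p,[.6,.068,.14]).astype(int); out[300:,400:]=cv2.resize(p['frame'][v-60:v+60,u-80:u+80],(400,300),interpolation=cv2.INTER_CUBIC)
cv2.imwrite('pics/m8.png',out[:,:,::-1])
E
```

```text
t 22.33 tcp [505.5  68.7 309.8] yaw 2.54 F [-1.5 -0.7 -0.8] M [-0.  -0.  -0.1] w 59.5
scene hanger [([0.57, 0.061, 0.0671], 0.77)]
scene hanger_grip [([0.6276, 0.07, 0.1957], 0.96)]
scene hanger_tongue [([0.6542, 0.0698, 0.1437], 0.75)]
scene spacer_mid [([0.5694, 0.0671, 0.076], 0.76), ([0.6516, 0.0899, 0.0028], 0.43)]
scene rail_lip [([0.6467, 0.0906, 0.1623], 0.81)]
scene short_spacer [([0.7373, -0.2074, -0.0014], 0.69), ([0.4302, 0.1534, 0.0006], 0.58)]
scene oil_can [([0.7346, -0.2089, -0.0023], 0.76)]
scene wrench [([0.4131, 0.4142, 0.0018], 0.94), ([0.6561, 0.0713, 0.1443], 0.56)]
wrist hanger [([0.6416, 0.094, 0.1634], 0.71)]
wrist hanger_grip []
wrist hanger_tongue []
wrist spacer_mid [([0.5678, 0.065, 0.0782], 0.92)]
wrist rail_lip [([0.6447, 0.0921, 0.16], 0.83)]
wrist short_spacer [([0.4283, 0.1505, -0.0003], 0.67)]
wrist oil_can []
wrist wrench [([0.4089, 0.4108, -0.004], 0.77)]
top hanger []
top hanger_grip []
top hanger_tongue []
top spacer_mid []
top rail_lip []
top short_spacer [([0.4321, 0.1518, 0.0026], 0.63)]
top oil_can [([0.7336, -0.2078, 0.0022], 0.85)]
top wrench [([0.4137, 0.4156, 0.003], 0.86)]
```

View pics/m8.png

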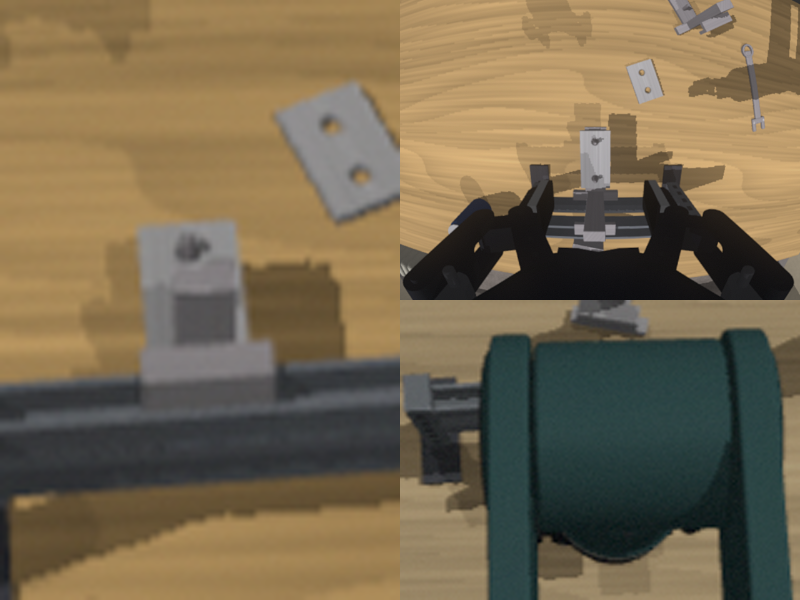

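The hanger hangs on the rail with its tongue in the channel, detected at z = 0.1437 against an expected 0.144. The plate is on both pins, the arm is clear and the bystanders have not moved, so I'm handing in.

```bash
python3 -c "
from h import *
st(); print(r.sign_off())"
```

```text
t 23.68 tcp [511.5  68.4 309.2] yaw 2.51 F [ 0.6  0.4 -0.2] M [ 0.01  0.01 -0.01] w 59.7
the job is handed in; nothing more can be done
None
```

I threaded the long plate over both pins of the right-most hanger on the bench. I then lifted the loaded hanger over the rail lip, lowered it in the grip until its hook seated, and released it. I handed in at about 23.7 s; the sign-off gave no verdict.

- **Seating:** Contact came with the hanger underside at about 72 mm, as expected, and I saw at most about 15 N there. After release the tongue edge was detected at z = 0.1437 m, against 0.144 m expected. Its x was about 8 mm behind the lip centre. The hanger leans slightly towards the robot, as the task said it would.
- **Plate:** The last pictures show it flat on both pins. Its centre was detected at z = 0.076–0.078 m with the hanger origin at about 0.067 m, which fits the 12 mm seat.
- **Bystanders:** The short plate, can and wrench were detected within a few mm of where they started.
- **Checks that disagreed or failed:**
  - Before lowering, estimates of the tongue's x differed by up to about 3 mm. I shifted 1 mm forward to compensate, and the tongue went in with no force until it seated.
  - The last top view was blocked by the arm, so the final check rests on the scene and wrist cameras. The wrist camera also gave one false hanger detection on the rail.

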